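# Weigh out steel nuts on a spring scale

### The job

Weigh out steel hex nuts: put them one at a time over the upright pin in the scale's tray, each let go lying flat, and stop as soon as the needle, with the tray left alone, has reached the thick target mark, leaving the nuts not needed on the cork mat. The pin is not in the same place every time, so feel for it gently: never press the scale down to the end of its travel or push or knock hard on its tray or pin, and leave the other things on the bench where they are.

Things in the scene. Friction and masses are not known exactly. Their poses are not given: they have to be found in the camera images.
- scale: spring scale fixed to the bench, grey housing 140 x 250 x 34 mm high, long side along its y; origin under its centre. Its tray stands over the -y half, centred at y = -60 mm; on the +y half a raised block, 116 x 108 mm, its top 60 mm above the bench, carries the dial
- dial (a point): centre of the flat round dial that faces up, radius 52 mm, 61 mm above the bench, axes as the scale's: half a turn of fine black ticks and one thick black target mark on its +y side
- tray: the scale's square aluminium tray, 120 x 120 mm, rim 5 mm high; origin at the centre of its floor's upper face, 75 mm above the bench when fully up; axes as the scale's. It sinks straight down under load against a spring of 260 N/m, by at most 30 mm, then meets a hard stop
- slot (a point): point at the tray's centre where the pin's slot begins (it runs to tray +y); axes as the tray's. An upright round steel pin, 11 mm thick, rises 52 mm above the tray floor to a flat, square-edged tip. It is clamped in the slot at x = 0, y anywhere from +4 to +26 mm, different each time; the pin itself is not measured and must be found by feel or by eye. It takes three nuts, one on another
- needle (a joint): needle on the dial, rad, clockwise from above, 110 rad per metre the tray sinks: 0 points to the scale's -x, the target mark is at 1.57 (scale's +y), 3.3 is the bottom stop. The tray's own weight varies: it starts between 0.1 and 0.75; each nut adds 0.56. Pressing on tray or pin moves it too: it shows the weight only when nothing else touches the tray
- mat: square cork mat 200 x 200 x 3 mm fixed on the bench, origin under its centre; the nuts start on it, one near each corner
- nut_a: plain steel hexagon nut lying flat, 40 mm across flats, 46 mm across corners, 14 mm thick, 134 g, with a through hole 14 mm wide; origin at the centre of its underside; the flats face its x axis and every 60 degrees on. It starts on the cork mat. All four nuts are alike
- nut_b: plain steel hexagon nut lying flat, 40 mm across flats, 46 mm across corners, 14 mm thick, 134 g, with a through hole 14 mm wide; origin at the centre of its underside; the flats face its x axis and every 60 degrees on. It starts on the cork mat. All four nuts are alike
- nut_c: plain steel hexagon nut lying flat, 40 mm across flats, 46 mm across corners, 14 mm thick, 134 g, with a through hole 14 mm wide; origin at the centre of its underside; the flats face its x axis and every 60 degrees on. It starts on the cork mat. All four nuts are alike
- nut_d: plain steel hexagon nut lying flat, 40 mm across flats, 46 mm across corners, 14 mm thick, 134 g, with a through hole 14 mm wide; origin at the centre of its underside; the flats face its x axis and every 60 degrees on. It starts on the cork mat. All four nuts are alike
- organiser: bystander: clear plastic organiser of five hinged compartments, 70 x 200 x 30 mm, long side along its y, origin under its centre
- dish: bystander: frosted glass dish, 90 mm across the rim, 28 mm high, a small yellow anodised nut in it; origin under its centre
- carabiner: bystander: red locking carabiner lying flat, about 105 x 60 x 12 mm, long side along its x, origin under its middle
- bracket: bystander: small steel U-shaped headlamp bracket, 50 x 41 x 31 mm, origin under its centre
Not all that is in view belongs to the job. What is shaped like the nut_d but yellow is not meant. What is shaped like the nut_c but yellow is not meant.

How it is judged (in metres and radians):
On the way, in this order (a step that is already met when the one before it is completed fails the run):
1. one nut lies flat on the tray floor around the pin, let go, the other three still on the mat ((((x of nut_a in the frame of tray between -0.005 and 0.005 m and y of nut_a in the frame of tray between 0.0012 and 0.0288 m and z of nut_a in the frame of tray between -0.003 and 0.003 m and angle between nut_a's own z axis and vertical below 0.12 rad and contact force between the fingers and nut_a below 0.2 N) and (height (world z) of nut_b below 0.02 m and x of nut_b in the frame of mat between -0.1 and 0.1 m and y of nut_b in the frame of mat between -0.1 and 0.1 m) and (height (world z) of nut_c below 0.02 m and x of nut_c in the frame of mat between -0.1 and 0.1 m and y of nut_c in the frame of mat between -0.1 and 0.1 m) and (height (world z) of nut_d below 0.02 m and x of nut_d in the frame of mat between -0.1 and 0.1 m and y of nut_d in the frame of mat between -0.1 and 0.1 m)) or ((x of nut_b in the frame of tray between -0.005 and 0.005 m and y of nut_b in the frame of tray between 0.0012 and 0.0288 m and z of nut_b in the frame of tray between -0.003 and 0.003 m and angle between nut_b's own z axis and vertical below 0.12 rad and contact force between the fingers and nut_b below 0.2 N) and (height (world z) of nut_a below 0.02 m and x of nut_a in the frame of mat between -0.1 and 0.1 m and y of nut_a in the frame of mat between -0.1 and 0.1 m) and (height (world z) of nut_c below 0.02 m and x of nut_c in the frame of mat between -0.1 and 0.1 m and y of nut_c in the frame of mat between -0.1 and 0.1 m) and (height (world z) of nut_d below 0.02 m and x of nut_d in the frame of mat between -0.1 and 0.1 m and y of nut_d in the frame of mat between -0.1 and 0.1 m)) or ((x of nut_c in the frame of tray between -0.005 and 0.005 m and y of nut_c in the frame of tray between 0.0012 and 0.0288 m and z of nut_c in the frame of tray between -0.003 and 0.003 m and angle between nut_c's own z axis and vertical below 0.12 rad and contact force between the fingers and nut_c below 0.2 N) and (height (world z) of nut_a below 0.02 m and x of nut_a in the frame of mat between -0.1 and 0.1 m and y of nut_a in the frame of mat between -0.1 and 0.1 m) and (height (world z) of nut_b below 0.02 m and x of nut_b in the frame of mat between -0.1 and 0.1 m and y of nut_b in the frame of mat between -0.1 and 0.1 m) and (height (world z) of nut_d below 0.02 m and x of nut_d in the frame of mat between -0.1 and 0.1 m and y of nut_d in the frame of mat between -0.1 and 0.1 m)) or ((x of nut_d in the frame of tray between -0.005 and 0.005 m and y of nut_d in the frame of tray between 0.0012 and 0.0288 m and z of nut_d in the frame of tray between -0.003 and 0.003 m and angle between nut_d's own z axis and vertical below 0.12 rad and contact force between the fingers and nut_d below 0.2 N) and (height (world z) of nut_a below 0.02 m and x of nut_a in the frame of mat between -0.1 and 0.1 m and y of nut_a in the frame of mat between -0.1 and 0.1 m) and (height (world z) of nut_b below 0.02 m and x of nut_b in the frame of mat between -0.1 and 0.1 m and y of nut_b in the frame of mat between -0.1 and 0.1 m) and (height (world z) of nut_c below 0.02 m and x of nut_c in the frame of mat between -0.1 and 0.1 m and y of nut_c in the frame of mat between -0.1 and 0.1 m)))), for 0.2 s.
2. a second nut lies flat on the first, around the pin, let go (((x of nut_a in the frame of tray between -0.005 and 0.005 m and y of nut_a in the frame of tray between 0.0012 and 0.0288 m and z of nut_a in the frame of tray between -0.003 and 0.003 m and angle between nut_a's own z axis and vertical below 0.12 rad and contact force between the fingers and nut_a below 0.2 N) or (x of nut_b in the frame of tray between -0.005 and 0.005 m and y of nut_b in the frame of tray between 0.0012 and 0.0288 m and z of nut_b in the frame of tray between -0.003 and 0.003 m and angle between nut_b's own z axis and vertical below 0.12 rad and contact force between the fingers and nut_b below 0.2 N) or (x of nut_c in the frame of tray between -0.005 and 0.005 m and y of nut_c in the frame of tray between 0.0012 and 0.0288 m and z of nut_c in the frame of tray between -0.003 and 0.003 m and angle between nut_c's own z axis and vertical below 0.12 rad and contact force between the fingers and nut_c below 0.2 N) or (x of nut_d in the frame of tray between -0.005 and 0.005 m and y of nut_d in the frame of tray between 0.0012 and 0.0288 m and z of nut_d in the frame of tray between -0.003 and 0.003 m and angle between nut_d's own z axis and vertical below 0.12 rad and contact force between the fingers and nut_d below 0.2 N)) and ((x of nut_a in the frame of tray between -0.005 and 0.005 m and y of nut_a in the frame of tray between 0.0012 and 0.0288 m and z of nut_a in the frame of tray between 0.011 and 0.017 m and angle between nut_a's own z axis and vertical below 0.12 rad and contact force between the fingers and nut_a below 0.2 N) or (x of nut_b in the frame of tray between -0.005 and 0.005 m and y of nut_b in the frame of tray between 0.0012 and 0.0288 m and z of nut_b in the frame of tray between 0.011 and 0.017 m and angle between nut_b's own z axis and vertical below 0.12 rad and contact force between the fingers and nut_b below 0.2 N) or (x of nut_c in the frame of tray between -0.005 and 0.005 m and y of nut_c in the frame of tray between 0.0012 and 0.0288 m and z of nut_c in the frame of tray between 0.011 and 0.017 m and angle between nut_c's own z axis and vertical below 0.12 rad and contact force between the fingers and nut_c below 0.2 N) or (x of nut_d in the frame of tray between -0.005 and 0.005 m and y of nut_d in the frame of tray between 0.0012 and 0.0288 m and z of nut_d in the frame of tray between 0.011 and 0.017 m and angle between nut_d's own z axis and vertical below 0.12 rad and contact force between the fingers and nut_d below 0.2 N))), for 0.2 s.
At the end, for the whole second after the job is handed in: Each nut is flat and let go on the tray around the pin (tray x within 5 mm of 0, tray y 1.2 to 28.8 mm, tilt under 0.12 rad) or on the cork mat; the needle rests between 1.45 and 2.25 rad: at or past the mark (1.57) by at most one nut, with 0.12 rad to spare (((x of nut_a in the frame of tray between -0.005 and 0.005 m and y of nut_a in the frame of tray between 0.0012 and 0.0288 m and z of nut_a in the frame of tray between -0.003 and 0.031 m and angle between nut_a's own z axis and vertical below 0.12 rad and contact force between the fingers and nut_a below 0.2 N) or (height (world z) of nut_a below 0.02 m and x of nut_a in the frame of mat between -0.1 and 0.1 m and y of nut_a in the frame of mat between -0.1 and 0.1 m)) and ((x of nut_b in the frame of tray between -0.005 and 0.005 m and y of nut_b in the frame of tray between 0.0012 and 0.0288 m and z of nut_b in the frame of tray between -0.003 and 0.031 m and angle between nut_b's own z axis and vertical below 0.12 rad and contact force between the fingers and nut_b below 0.2 N) or (height (world z) of nut_b below 0.02 m and x of nut_b in the frame of mat between -0.1 and 0.1 m and y of nut_b in the frame of mat between -0.1 and 0.1 m)) and ((x of nut_c in the frame of tray between -0.005 and 0.005 m and y of nut_c in the frame of tray between 0.0012 and 0.0288 m and z of nut_c in the frame of tray between -0.003 and 0.031 m and angle between nut_c's own z axis and vertical below 0.12 rad and contact force between the fingers and nut_c below 0.2 N) or (height (world z) of nut_c below 0.02 m and x of nut_c in the frame of mat between -0.1 and 0.1 m and y of nut_c in the frame of mat between -0.1 and 0.1 m)) and ((x of nut_d in the frame of tray between -0.005 and 0.005 m and y of nut_d in the frame of tray between 0.0012 and 0.0288 m and z of nut_d in the frame of tray between -0.003 and 0.031 m and angle between nut_d's own z axis and vertical below 0.12 rad and contact force between the fingers and nut_d below 0.2 N) or (height (world z) of nut_d below 0.02 m and x of nut_d in the frame of mat between -0.1 and 0.1 m and y of nut_d in the frame of mat between -0.1 and 0.1 m)) and value of joint needle between 1.45 and 2.25 rad and velocity of joint needle between -0.3 and 0.3 rad/s); the robot touches nothing.
It fails at once if the scale is pressed to the end of its travel (needle beyond 3.0 rad) (value of joint needle above 3 rad).
It fails at once if the tray or its pin is pushed or struck with more than 20 N (contact force between anything else and tray above 20 N).
It fails at once if the organiser, dish, carabiner or bracket is moved by more than 20 mm (distance of any of organiser, dish, carabiner, bracket from where it was at the start of the episode above 0.02 m).
It also fails if it takes over 72 s, if anything falls off the work surface, if the arm or the gripper's body presses on something with over 40 N, if the wrist force passes 120 N, or if a joint passes its speed limit or range.

### The arm

A 6-joint arm with a two-finger parallel gripper is mounted at the origin on the work surface. World frame = base frame: x ahead of the robot, y to its left, z up, the work surface at z = 0. Lengths are in mm, angles in degrees, forces in N, time in s.
With the tool pointing down it reaches from about 350 to 850 mm from the base axis. Payload 8.1 kg.
Tool frame: the origin (TCP) lies between the finger pads; the fingertips stand 22 mm ahead of it and the grasp point (between the pads) lies 3 mm ahead of it (r.nose_length is the z of the fingertips in the tool frame, in mm); z points along the fingers, x is the direction in which the jaws open and shut, and the axes are right-handed (so a half turn about z gives the same grasp; the last joint's range is limited). The gripper opens to 85 mm and grips with 20 to 120 N. Pads are 22 mm wide; open, the fingers measure 114 mm over their backs; the gripper's body (76 mm by 85 mm) begins 54 mm behind the grasp point. The pads swing forward as they close: fully open they stand 13 mm farther back than shut.
Start: joints at [-74.622, 7.471, 85.268, -0, 87.261, -4.893], TCP at [207.899, -562.835, 253.292] pointing down, gripper open.
Joint ranges: [-169.43, 169.43], [-51.17, 129.36], [1.28, 143.12], [-76.62, 256.62], [0, 156.53], [-152.29, 152.29]. Speed limits (degrees/s): [136.94, 136.94, 159.86, 180, 180, 180].

### API

Orientations are given as [roll, pitch, yaw] about the fixed x, y, z axes, in that order (R = Rz(yaw) Ry(pitch) Rx(roll)).
In Python, from bench import r gives the robot as it stands.
- The arm moves only by the shell command python3 -m jog 'ROWS' [FORCE]. ROWS is JSON, a list of rows, each a list of 5 numbers: the shift along the tool's x, y, z in m, then the turn about the tool's z in degrees, then the opening in per cent of the stroke, from 0 (shut) to 100 (fully open). A call has 1 to 8 rows; each row is the pose to reach, as a shift and turn from the pose measured when the call began, along the tool's axes at that moment; what a row does not reach only later rows make up. A row lasts 1/10 s, in which the tool goes at most 50 mm and 8.59 degrees, less where a joint would pass 70% of its speed; a pose out of reach is approached as far as the arm can. A call with a gripper value outside its range is refused whole. The fingers move at their own pace and stop on an object; FORCE is the grip in N (left out, the last holds). Time passes only in rows, so rows that repeat a pose let the fingers close. It gives the time, the measured TCP pose, the force and the opening at its end, in the units of the state.
- r.sense(): the state, without advancing time (a new reading comes with each control period).
- r.snapshot(name): name is "scene" or "top" or "wrist"; returns a dict with "image" (384x512x3 uint8, red, green, blue), "K" (3x3 intrinsics, pixels), "distortion" ([k1, k2, p1, p2, k3] as OpenCV has them; the pictures are not rectified), "T" (4x4, takes a point from camera to world coordinates); the wrist camera has in their place "tool_from_camera" (4x4, takes a point from camera to tool coordinates, whose origin is the TCP and whose axes are the tool frame's). Camera axes: x right, y down, z forward; pixel columns grow to the right and rows downward; lengths in mm; the calibration is good to about 2 mm. A picture is of the moment at which its call begins: read the wrist's pose just before it. There is no depth.
- r.hand_in(): hands the job in, once; it reports no verdict.
Trained networks look in a picture, given as the dict that the camera call returned (one of the last four; its "shot" number tells which), for a name from the list of things; names that differ only in an ending like _2 or _b are one class to them, and where a whole thing is asked for, a point or a joint stands for the part that bears it (a point fixed in the world has none). Each returns a list of dicts, best first, with "conf" (0 to 1); they miss things now and then, are a little off and sometimes report something else, mostly with a low value. They report only what shows in the picture. A call takes as long as a camera call. They do not tell look-alikes from the thing itself.
- r.search_frame(picture, label): "bbox" ([left, top, right, bottom] in pixels, round what is visible of it).
- r.pinpoint(picture, label): "uv" ([column, row] in pixels: a listed point, or the origin of a listed thing).
The state is a dict: "time": time; "joint_pos": joint angles; "qd": joint speeds; "joint_efforts": joint torques, N m; "tool_pos": TCP position; "tcp_rot": TCP orientation; "ft_force": force on the tool from outside, world axes, zero at the start; "wrist_torque": the same for the moment, N m; "finger_gap": finger opening in mm.
Only numpy, scipy, OpenCV 4.12 (cv2) and the standard library are available. Lean on these libraries where they do the work, as an engineer would, in place of code of your own. Each camera call takes 0.05 s, during which the arm holds its last target. There are 200 camera calls.

## Working session

There is one attempt and no reset: what is moved stays moved. The work goes in short steps, Python scripts to look and compute and a shell command to move; the robot and the scene stay as the last step left them, time stands still between calls to the robot, and variables do not carry over. Pictures are saved under pics/ and viewed, about 8 in all and at most 12, crops included, and the job is handed in when it is done.

```bash
ls; mkdir -p pics; cat > h.py <<'E'
import numpy as np, cv2, json
from scipy.spatial.transform import Rotation as Ro
from bench import r
def toolT():
    s=r.sense(); T=np.eye(4); T[:3,:3]=Ro.from_euler('xyz',s['tcp_rot'],degrees=True).as_matrix(); T[:3,3]=s['tool_pos']; return T
def camT(p,T0=None):
    return np.array(p['T']) if 'T' in p else T0@np.array(p['tool_from_camera'])
def ray(p,uv,z,T):
    q=cv2.undistortPoints(np.array([[uv]],float),np.array(p['K']),np.array(p['distortion']))[0,0]
    d=T[:3,:3]@[q[0],q[1],1]; o=T[:3,3]; return o+d*(z-o[2])/d[2]
def proj(p,X,T):
    Ti=np.linalg.inv(T); rv=cv2.Rodrigues(Ti[:3,:3])[0]
    return cv2.projectPoints(np.array(X,float).reshape(-1,1,3),rv,Ti[:3,3],np.array(p['K']),np.array(p['distortion']))[0][:,0]
def totool(X):  # world mm -> shift in tool axes (m) to put TCP there
    T=toolT(); return np.round((T[:3,:3].T@(np.array(X)-T[:3,3]))/1000,4)
E
python3 - <<'E'
from h import *
s=r.sense();print(s['tcp_rot'],s['ft_force'],s['finger_gap'])
for n in('scene','top'):
    p=r.snapshot(n);cv2.imwrite(f'pics/{n}0.png',p['image'][:,:,::-1]);T=camT(p)
    print(n,T[:3,3].round())
    for l,z in(('nut_a',0),('tray',75),('slot',75),('dial',61),('mat',0),('scale',0)):
        for d in r.pinpoint(p,l)[:6]: print(l,np.round(d['uv']),round(d['conf'],2),ray(p,d['uv'],z+(3 if l=='nut_a' else 0),T).round(1))
E
```

```text
pics
[-1.79989975e+02  1.07877226e-01 -6.97299082e+01] [ 0.07274316 -0.37042575 -0.73135805] 85.45418241205337
scene [1203. -359.  891.]
nut_a [218. 244.] 0.86 [ 585.2 -108.1    3. ]
nut_a [185. 269.] 0.83 [ 609.3 -203.6    3. ]
nut_a [215. 302.] 0.57 [ 718. -183.    3.]
nut_a [191. 213.] 0.56 [ 469.5 -121.4    3. ]
nut_a [268. 236.] 0.55 [627.5   3.5   3. ]
nut_a [155. 242.] 0.5 [ 505.8 -233.     3. ]
tray [302. 186.] 0.89 [587.2 124.4  75. ]
tray [192. 214.] 0.23 [ 532.8 -141.2   75. ]
dial [346. 168.] 0.6 [582.2 259.8  61. ]
dial [386. 232.] 0.24 [789.7 213.   61. ]
mat [188. 242.] 0.8 [ 542.3 -164.2    0. ]
scale [320. 195.] 0.68 [580.3 187.9   0. ]
top [ 413.    2. 1010.]
nut_a [314. 140.] 0.75 [ 714.3 -173.4    3. ]
nut_a [152. 180.] 0.74 [600.9 267.4   3. ]
nut_a [296. 226.] 0.71 [ 477.1 -118.4    3. ]
nut_a [293. 188.] 0.71 [ 578.8 -114.     3. ]
nut_a [336. 219.] 0.67 [ 496.  -225.1    3. ]
nut_a [250. 169.] 0.61 [631.3   2.8   3. ]
tray [202. 178.] 0.68 [591.7 122.9  75. ]
slot [202. 183.] 0.72 [580.2 122.6  75. ]
dial [150. 182.] 0.77 [585.9 258.   61. ]
dial [243. 265.] 0.34 [377.1  19.   61. ]
mat [311. 200.] 0.84 [ 546.6 -162.3    0. ]
scale [181. 186.] 0.87 [584.8 188.2   0. ]
```

```bash
python3 -c "
import cv2,numpy as np
a=cv2.imread('pics/scene0.png')[120:340,130:470];b=cv2.imread('pics/top0.png')[110:300,90:400]
a=cv2.resize(a,(460,298));b=cv2.resize(b,(490,300))
a=cv2.resize(cv2.imread('pics/scene0.png')[130:330,130:430],(450,300),interpolation=3);b=cv2.resize(cv2.imread('pics/top0.png')[110:310,100:400],(450,300),interpolation=3)
cv2.imwrite('pics/v1.png',cv2.resize(np.vstack([a,b]),(450,600)))"
```

```text
(no output)
```

View pics/v1.png

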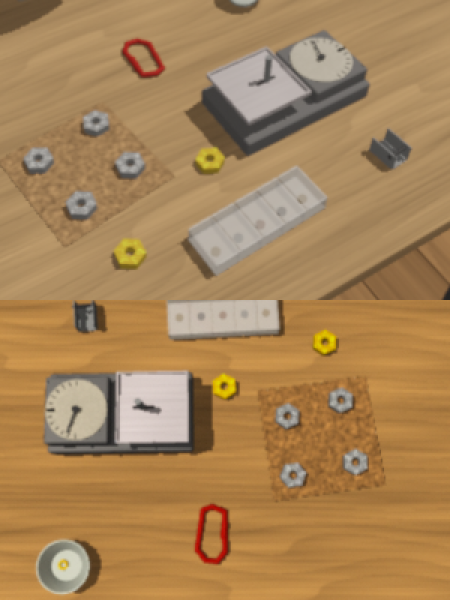

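Top picture (full resolution): the four grey nuts on the mat are at about (292,187), (327,177), (337,218) and (295,227). The yellow look-alikes are at (250,168) and (317,138), off the mat. The tray and pin are near (200,180), and the dial is at (150,182). I'll go above the mat for a close look.

```bash
python3 - <<'E'
from h import *
p=r.snapshot('wrist');print(np.round(p['tool_from_camera'],3),np.round(p['K'],1))
print(totool([545,-162,260]))
E
```

```text
[[ 1.00000e+00  1.00000e-03  0.00000e+00 -9.90000e-02]
 [-1.00000e-03  9.55000e-01  2.98000e-01 -7.66300e+01]
 [ 0.00000e+00 -2.98000e-01  9.55000e-01 -1.20671e+02]
 [ 0.00000e+00  0.00000e+00  0.00000e+00  1.00000e+00]] [[273.8   0.  256.6]
 [  0.  273.8 190.3]
 [  0.    0.    1. ]]
[-0.2592 -0.4551 -0.0067]
```

```bash
python3 -m jog '[[-0.024,-0.042,0,0,80],[-0.048,-0.084,0,0,80],[-0.072,-0.126,0,0,80],[-0.096,-0.168,0,0,80],[-0.12,-0.21,0,0,80],[-0.144,-0.252,0,0,80],[-0.168,-0.294,0,0,80],[-0.192,-0.336,0,0,80]]' && python3 -m jog '[[-0.024,-0.042,0,0,80],[-0.048,-0.084,0.02,0,80],[-0.066,-0.115,0.04,0,80],[-0.066,-0.115,0.04,0,80],[-0.066,-0.115,0.04,0,80]]'
python3 - <<'E'
from h import *
T0=toolT();p=r.snapshot('wrist');T=camT(p,T0);cv2.imwrite('pics/w1.png',p['image'][:,:,::-1])
print(r.sense()['ft_force'],r.sense()['tool_pos'])
for l,z in(('nut_a',3),('tray',75),('slot',75),('mat',0),('dial',61)):
    for d in r.pinpoint(p,l)[:7]: print(l,np.round(d['uv']),round(d['conf'],2),ray(p,d['uv'],z,T).round(1))
E
```

```text
time: 1.55
tool_pos: [457.6, -264.7, 253.7]
tcp_rot: [-180.0, -0.0, -69.7]
ft_force: [1.1, -1.4, 0.5]
finger_gap: 68.4
time: 2.05
tool_pos: [542.5, -161.9, 212.8]
tcp_rot: [179.9, 0.0, -69.6]
ft_force: [0.0, -1.0, -0.2]
finger_gap: 67.9
[-0.28003115  0.28523434  0.26321421] [ 542.56399287 -163.01251417  213.76873197]
nut_a [146.  42.] 0.96 [634.    1.9   3. ]
nut_a [207. 205.] 0.92 [ 476.7 -118.6    3. ]
nut_a [306. 131.] 0.89 [ 606.6 -201.     3. ]
nut_a [289. 218.] 0.75 [ 496.4 -224.7    3. ]
nut_a [328.  28.] 0.75 [ 715.3 -179.5    3. ]
nut_a [224. 120.] 0.67 [ 584.6 -105.2    3. ]
mat [263. 173.] 0.59 [ 540.3 -170.9    0. ]
```

View pics/w1.png

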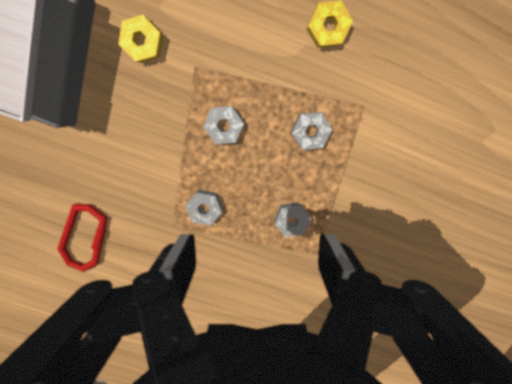

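Wrist view: the four grey nuts are on the mat at (224,124), (312,131), (205,208) and (293,219). The yellow ones at (140,40) and (330,22) are off it. I'll fit hexagon silhouettes to get pose and yaw.

```bash
cat >> h.py <<'E'
from scipy.optimize import minimize
def nutmask(im):
    hsv=cv2.cvtColor(im,cv2.COLOR_RGB2HSV); return ((hsv[:,:,1]<60)).astype(np.uint8)
def fitnut(p,T,x,y,z=3):
    m=nutmask(p['image']); c=proj(p,[[x,y,z+7]],T)[0]; R=int(32*np.hypot(*(proj(p,[[x+10,y,z+7]],T)[0]-c))/10)
    win=np.zeros_like(m); cv2.circle(win,(int(c[0]),int(c[1])),R,1,-1); m=m&win
    n,lab,st,ce=cv2.connectedComponentsWithStats(m); 
    k=1+np.argmax(st[1:,4]); m=(lab==k).astype(np.uint8)
    h=cv2.findContours(m,0,2)[0]; f=np.zeros_like(m); cv2.drawContours(f,h,-1,1,-1)
    big=cv2.resize(f,None,fx=4,fy=4,interpolation=0)
    def cost(v):
        a=np.radians(v[2]*3+30+60*np.arange(6)); P=[[v[0]+23.1*np.cos(t),v[1]+23.1*np.sin(t),zz] for zz in(z,z+14) for t in a]
        q=cv2.convexHull(((proj(p,P,T)*4+1.5)*16).round().astype(np.int32)); g=np.zeros_like(big); cv2.fillPoly(g,[q],1,shift=4)
        return 1-(g&big).sum()/max(1,(g|big).sum())
    best=min((minimize(cost,[x,y,a],method='Nelder-Mead',options=dict(initial_simplex=[[x,y,a],[x+4,y,a],[x,y+4,a],[x,y,a+4]])) for a in(-7,0,7)),key=lambda b:b.fun)
    v=best.x; yaw=(v[2]*3+30)%60-30; return v[0],v[1],yaw,1-best.fun
E
python3 - <<'E'
from h import *
T0=toolT();p=r.snapshot('wrist');T=camT(p,T0)
for x,y in((477,-119),(606,-201),(496,-225),(584,-106)): print(np.round(fitnut(p,T,x,y),2))
E
```

```text
[ 474.72 -116.05    7.43    0.95]
[ 609.35 -203.87   25.64    0.97]
[ 498.51 -226.18   28.86    0.93]
[ 580.26 -107.45   24.69    0.97]
```

```bash
python3 -c "
from h import *
print(totool([580.3,-107.4,110]))"
```

```text
[-0.0403 -0.0548  0.1044]
```

```bash
python3 -m jog '[[-0.010,-0.014,0.026,-8.5,72],[-0.02,-0.028,0.052,-17,72],[-0.03,-0.042,0.078,-25.5,72],[-0.0403,-0.0548,0.104,-34.3,72],[-0.0403,-0.0548,0.104,-34.3,72],[-0.0403,-0.0548,0.104,-34.3,72]]' 
python3 - <<'E'
from h import *
T0=toolT();p=r.snapshot('wrist');T=camT(p,T0);cv2.imwrite('pics/w2.png',p['image'][:,:,::-1])
f=fitnut(p,T,580,-107);print(np.round(f,2),r.sense()['tool_pos'],r.sense()['tcp_rot'],totool([f[0],f[1],26]))
E
```

```text
time: 3.0
tool_pos: [579.8, -107.7, 110.5]
tcp_rot: [180.0, -0.1, -35.7]
ft_force: [0.3, -0.2, 0.9]
finger_gap: 61.3
[ 580.36 -107.72   24.03    0.97] [ 580.58568976 -108.22484257  111.67981225] [-179.98539572   -0.19203045  -35.73238671] [-0.0008 -0.0003  0.0857]
```

```bash
python3 -m jog '[[-0.0008,-0.0003,0.04,0,72],[-0.0008,-0.0003,0.075,0,72],[-0.0008,-0.0003,0.086,0,72],[-0.0008,-0.0003,0.086,0,72],[-0.0008,-0.0003,0.086,0,20],[-0.0008,-0.0003,0.086,0,20],[-0.0008,-0.0003,0.086,0,20],[-0.0008,-0.0003,0.086,0,20]]' 40 &&  python3 -m jog '[[0,0,0,0,72],[0,0,0,0,72],[0,0,0,8,72],[0,0,0,16,72],[0,0,0,24,72],[0,0,0,32,72],[0,0,0,40,72],[0,0,0,48,72]]' && python3 -m jog '[[0,0,0,8,72],[0,0,0,12,72],[0,0,0,12,72],[0,0,0,12,20],[0,0,0,12,20],[0,0,0,12,20],[0,0,0,12,20],[0,0,0,12,20]]'
```

```text
time: 3.85
tool_pos: [582.5, -108.4, 28.7]
tcp_rot: [-179.9, -0.5, -35.7]
ft_force: [-1.7, -0.2, 8.5]
finger_gap: 39.2
time: 4.65
tool_pos: [582.6, -108.4, 29.0]
tcp_rot: [-179.6, -0.2, -84.1]
ft_force: [-0.2, -0.8, -0.4]
finger_gap: 61.6
time: 5.45
tool_pos: [583.0, -108.5, 29.3]
tcp_rot: [-179.5, -0.1, -96.0]
ft_force: [-0.7, 1.0, 3.6]
finger_gap: 38.6
```

```bash
python3 -m jog '[[0,0,0,0,72],[0,0,0,0,72],[0,0,-0.003,-8,72],[0,0,-0.003,-16,72],[0,0,-0.003,-24,72],[0,0,-0.003,-32,72],[0,0,-0.003,-40,72],[0,0,-0.003,-48,72]]' && python3 -m jog '[[0,0,0,-8,72],[0,0,0,-12,72],[0,0,0,-12,72],[0,0,0,-12,20],[0,0,0,-12,20],[0,0,0,-12,20],[0,0,0,-12,20],[0,0,0,-12,20]]' 60 && python3 -m jog '[[0,0,-0.03,0,20],[0,0,-0.07,0,20],[0,0,-0.12,0,20],[0,0,-0.17,0,20],[0,0,-0.19,0,20],[0,0,-0.19,0,20],[0,0,-0.19,0,20]]'
python3 - <<'E'
from h import *
T0=toolT();p=r.snapshot('wrist');cv2.imwrite('pics/w3.png',p['image'][:,:,::-1])
print(totool([588,120,225]),totool([588,20,225]),r.sense()['joint_pos'])
q=r.snapshot('top');T=camT(q)
for l,z in(('slot',75),('tray',75),('dial',61),('scale',0)):print(l,ray(q,r.pinpoint(q,l)[0]['uv'],z,T))
a=cv2.resize(q['image'][150:215,125:230],(800,495),interpolation=3)
cv2.imwrite('pics/v3.png',a[:,:,::-1])
E
```

```text
time: 6.25
tool_pos: [582.6, -108.4, 31.9]
tcp_rot: [-179.8, -0.4, -47.7]
ft_force: [-0.1, -0.6, 1.0]
finger_gap: 61.3
time: 7.05
tool_pos: [582.8, -108.4, 32.2]
tcp_rot: [-179.9, -0.5, -35.7]
ft_force: [0.5, -0.6, 3.3]
finger_gap: 37.8
time: 7.75
tool_pos: [580.9, -107.7, 221.2]
tcp_rot: [-179.9, -0.4, -35.8]
ft_force: [-0.5, 0.8, -1.9]
finger_gap: 38.0
[-0.1266 -0.1892 -0.0057] [-0.0681 -0.108  -0.0055] [-1.54352082e+01  6.65456578e+00  8.96619563e+01 -6.63608931e-02
  8.33727620e+01  2.03226428e+01]
slot [585.03444744 123.73161965  75.        ]
tray [596.00702513 125.46558337  75.        ]
dial [586.18613787 250.18916084  61.        ]
scale [584.53895868 184.69587966   0.        ]
```

View pics/v3.png

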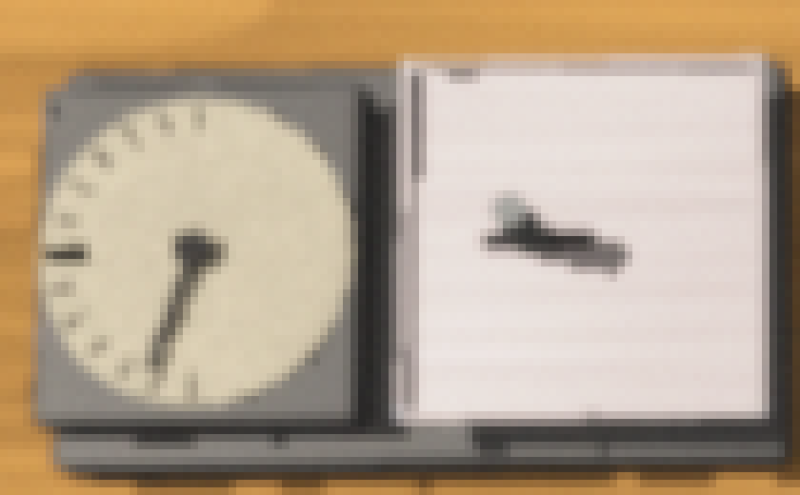

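View pics/w3.png

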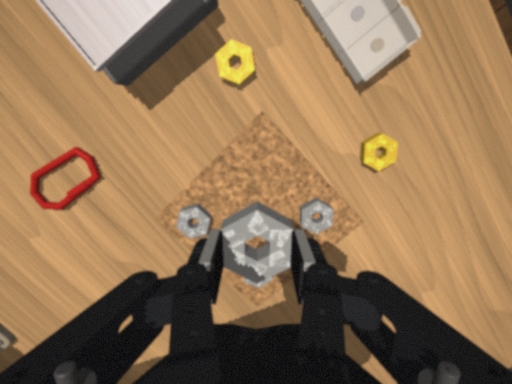

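```bash
python3 -m jog '[[-0.02,-0.03,0,-8.5,20],[-0.04,-0.06,0,-17,20],[-0.06,-0.09,0,-25.5,20],[-0.075,-0.115,0,-34,20],[-0.083,-0.128,0,-36,20],[-0.083,-0.128,0,-36,20],[-0.083,-0.128,0,-36,20],[-0.083,-0.128,0,-36,20]]'
cat >> h.py <<'E'
def fithand(p):
    hsv=cv2.cvtColor(p['image'],cv2.COLOR_RGB2HSV); m=((hsv[:,:,1]<60)&(hsv[:,:,2]>95)).astype(np.uint8)
    T=np.array(p['tool_from_camera']); c=proj(p,[[0,0,20]],T)[0]
    win=np.zeros_like(m); cv2.circle(win,(int(c[0]),int(c[1])),60,1,-1); m=cv2.morphologyEx(m&win,cv2.MORPH_OPEN,np.ones((3,3)))
    lab=cv2.connectedComponents(m)[1]; ks=lab[int(c[1])-25:int(c[1])+26,int(c[0])-25:int(c[0])+26]; k=np.bincount(ks[ks>0]).argmax()
    h=cv2.findContours((lab==k).astype(np.uint8),0,2)[0]; f=np.zeros_like(m); cv2.drawContours(f,h,-1,1,-1)
    big=cv2.resize(f,None,fx=4,fy=4,interpolation=0)
    def cost(v):
        a=np.radians(v[2]*3+30+60*np.arange(6)); P=[[v[0]+23.1*np.cos(t),v[1]+23.1*np.sin(t),zz] for zz in(v[3],v[3]+14) for t in a]
        q=cv2.convexHull(((proj(p,P,T)*4+1.5)*16).round().astype(np.int32)); g=np.zeros_like(big); cv2.fillPoly(g,[q],1,shift=4)
        return 1-(g&big).sum()/max(1,(g|big).sum())
    b=minimize(cost,[0,0,0,15],method='Nelder-Mead',options=dict(initial_simplex=[[0,0,0,15],[4,0,0,15],[0,4,0,15],[0,0,3,15],[0,0,0,20]])); return b.x*[1,1,3,1],1-b.fun
E
python3 - <<'E'
from h import *
T0=toolT();p=r.snapshot('wrist');cv2.imwrite('pics/w4.png',p['image'][:,:,::-1]);print(fithand(p))
T=camT(p,T0)
for l,z in(('slot',72),('tray',72)):
    for d in r.pinpoint(p,l)[:1]:print(l,d,ray(p,d['uv'],z,T))
E
```

```text
time: 8.85
tool_pos: [587.9, 43.5, 219.7]
tcp_rot: [179.8, -0.3, 0.1]
ft_force: [0.6, -0.1, -1.4]
finger_gap: 37.4
(array([-0.13512096,  8.57260091, -1.18783947, 27.64492369]), np.float64(0.9279122327902816))
slot {'uv': [251.0, 98.9], 'conf': 0.79} [583.53272593 124.97916001  72.        ]
tray {'uv': [254.7, 99.9], 'conf': 0.95} [586.97809634 124.09836774  72.        ]
```

View pics/w4.png

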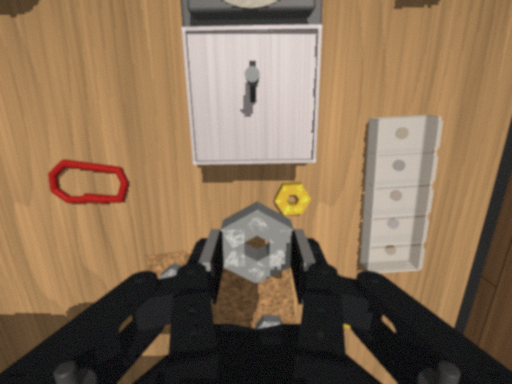

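Wrist view: tray corners are near (186,27), (320,27), (193,163) and (314,161), with the pin tip around (252,74). The nut is held between the pads, its hole at (258,243). I'll crop the pin.

```bash
python3 - <<'E'
from h import *
im=cv2.imread('pics/w4.png');a=cv2.resize(im[50:125,215:290],(450,450),interpolation=0)
b=cv2.resize(im[190:300,205:315],(450,450),interpolation=0);cv2.imwrite('pics/v5.png',np.hstack([a[:,:400],b[:,:400]]))
T0=toolT();p=r.snapshot('wrist');T=camT(p,T0)
for uv in((252,73),(252,75)):print(ray(p,uv,123.8,T).round(1))
for uv in((186,27),(320,27),(193,163),(314,161)):print('rim',ray(p,uv,76.8,T).round(1))
print(proj(p,[[0,y,z] for y,z in((0,15),(2,15),(-23.1,29),(23.1,15))],np.array(p['tool_from_camera'])).round(1))
E
```

```text
[585.2 142.4 123.8]
[585.2 141.  123.8]
rim [528.2 183.9  76.8]
rim [643.  184.4  76.8]
rim [526.8  65.3  76.8]
rim [645.2  67.5  76.8]
[[255.8 248.8]
 [255.8 251.9]
 [255.9 201.2]
 [255.8 284. ]]
```

View pics/v5.png

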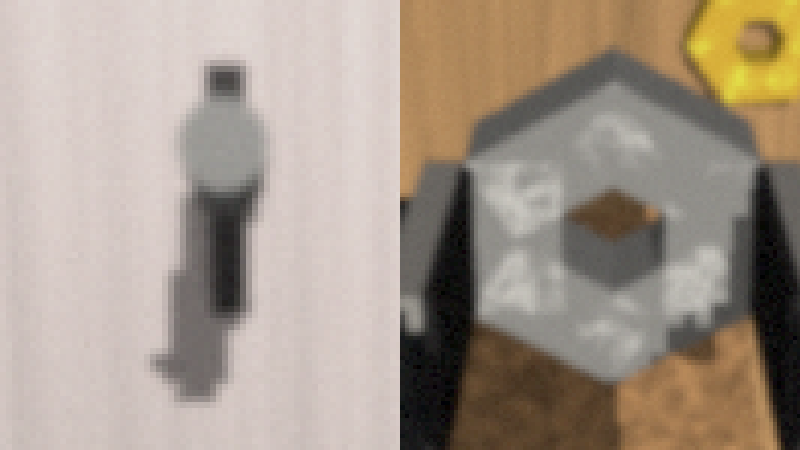

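```bash
python3 - <<'E'
from h import *
for i in range(4):
    s=r.sense();p=r.snapshot('wrist');print(s['tool_pos'].round(2),s['tcp_rot'].round(2),s['ft_force'].round(2)) if hasattr(s['tool_pos'],'round') else print(np.round(s['tool_pos'],2),np.round(s['tcp_rot'],2),np.round(s['ft_force'],2))
    print(ray(p,(251.7,73.7),123.8,camT(p,toolT())).round(1))
print(totool([584.9,141.5,170]))
E
```

```text
[587.95  43.82 219.95] [ 1.7984e+02 -3.0000e-01  1.4000e-01] [ 0.68 -0.09 -1.08]
[584.9 142.3 123.8]
[587.95  43.99 219.96] [ 1.7984e+02 -3.0000e-01  1.6000e-01] [ 0.05 -0.07 -1.43]
[584.9 142.4 123.8]
[587.96  44.16 219.99] [179.85  -0.3    0.18] [ 0.15 -0.84 -1.31]
[584.8 142.6 123.8]
[587.95  44.31 219.95] [179.85  -0.3    0.2 ] [ 0.01 -0.26 -0.63]
[584.8 142.7 123.8]
[-0.0029 -0.0972  0.0497]
```

```bash
python3 -m jog '[[-0.001,-0.035,0.01,0,20],[-0.002,-0.07,0.03,0,20],[-0.003,-0.0973,0.05,0,20],[-0.003,-0.0973,0.05,0,20],[-0.003,-0.0973,0.05,0,20],[-0.003,-0.0973,0.05,0,20],[-0.003,-0.0973,0.05,0,20],[-0.003,-0.0973,0.05,0,20]]'
python3 - <<'E'
from h import *
s=r.sense();p=r.snapshot('wrist');print(np.round(s['tool_pos'],2),np.round(s['ft_force'],2))
q=r.snapshot('scene');cv2.imwrite('pics/s6.png',q['image'][:,:,::-1])
T=np.array(p['tool_from_camera'])
print(proj(p,[[0,0,s['tool_pos'][2]-123.8]],T))
a=cv2.resize(p['image'][180:300,190:320][:,:,::-1],(433,400),interpolation=0);b=cv2.resize(q['image'][110:210,270:390][:,:,::-1],(480,400),interpolation=3)
cv2.imwrite('pics/v6.png',np.hstack([a[:,:400],b[:,:400]]))
E
```

```text
time: 10.05
tool_pos: [585.5, 140.8, 170.7]
tcp_rot: [179.9, -0.4, 0.1]
ft_force: [-0.0, 0.2, -1.3]
finger_gap: 38.1
[585.49 140.8  170.68] [-0.03  0.16 -1.26]
[[255.94244404 224.84123639]]
```

View pics/v6.png

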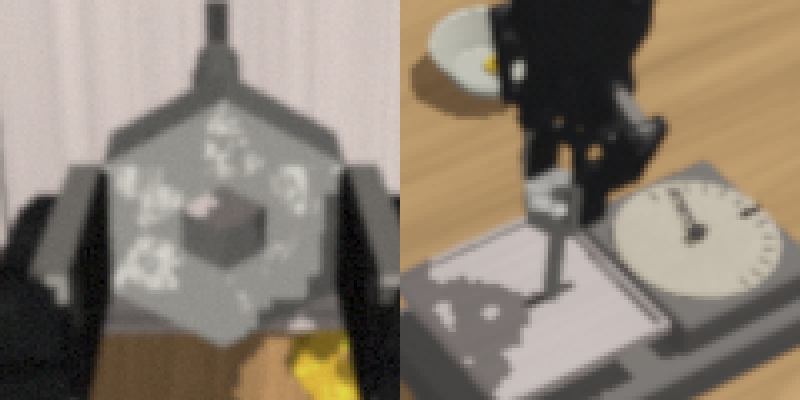

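```bash
python3 -m jog '[[-0.0011,-0.0008,0.0,0,20],[-0.0011,-0.0008,0.005,0,20],[-0.0011,-0.0008,0.010,0,20],[-0.0011,-0.0008,0.015,0,20],[-0.0011,-0.0008,0.02,0,20],[-0.0011,-0.0008,0.025,0,20],[-0.0011,-0.0008,0.03,0,20],[-0.0011,-0.0008,0.03,0,20]]'
python3 - <<'E'
from h import *
s=r.sense();p=r.snapshot('wrist');print(np.round(s['tool_pos'],2),np.round(s['ft_force'],2))
q=r.snapshot('scene')
a=cv2.resize(p['image'][180:300,190:320][:,:,::-1],(433,400),interpolation=0);b=cv2.resize(q['image'][110:210,270:390][:,:,::-1],(480,400),interpolation=3)
cv2.imwrite('pics/v7.png',np.hstack([a[:,:400],b[:,:400]]));cv2.imwrite('pics/s7.png',q['image'][:,:,::-1])
d=cv2.absdiff(q['image'],cv2.imread('pics/s6.png')[:,:,::-1]).max(2)
print('dial diff',(d[145:190,325:385]>40).sum())
E
```

```text
time: 10.95
tool_pos: [583.7, 141.7, 139.1]
tcp_rot: [179.8, -0.3, 0.2]
ft_force: [0.6, 0.1, -1.5]
finger_gap: 37.5
[583.7  141.66 139.08] [ 0.56  0.12 -1.53]
dial diff 152
```

View pics/v7.png

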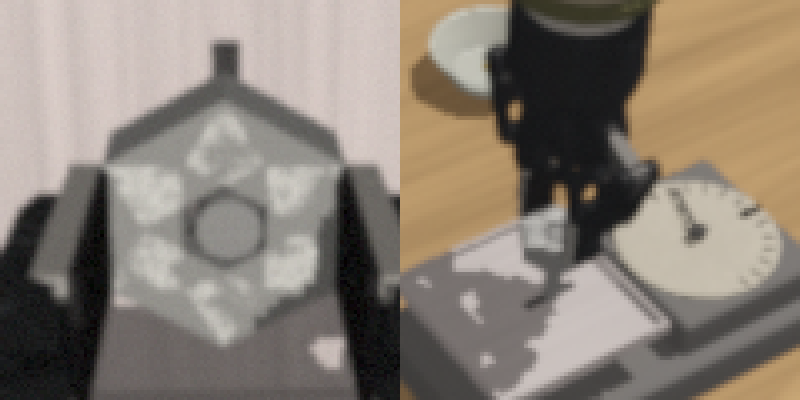

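Left half: the pin tip is centred in the nut's hole. Right half: the needle hasn't moved. Lowering.

```bash
python3 -m jog '[[0,0,0.006,0,20],[0,0,0.012,0,20],[0,0,0.018,0,20],[0,0,0.024,0,20],[0,0,0.03,0,20],[0,0,0.034,0,20],[0,0,0.0375,0,20],[0,0,0.0375,0,20]]'
python3 - <<'E'
from h import *
q=r.snapshot('scene');s=r.sense();print(np.round(s['tool_pos'],2),np.round(s['ft_force'],2))
d=cv2.absdiff(q['image'],cv2.imread('pics/s7.png')[:,:,::-1]).max(2)
print('dial diff',(d[145:190,325:385]>40).sum(),(d[155:175,333:350]>40).sum())
E
```

```text
time: 11.85
tool_pos: [584.1, 141.6, 101.9]
tcp_rot: [179.8, -0.3, 0.2]
ft_force: [-0.0, 0.4, -1.3]
finger_gap: 37.4
[584.32 141.61 102.38] [ 0.46  0.15 -0.55]
dial diff 190 2
```

```bash
python3 -m jog '[[0,0,0.001,0,20],[0,0,0.001,0,72],[0,0,0.001,0,72],[0,0,0.001,0,72],[0,0,-0.03,0,72],[0,0,-0.07,0,72],[0,0,-0.1,0,72],[0,0.02,-0.11,0,72]]' && python3 -m jog '[[-0.01,0.05,0,8,72],[-0.03,0.1,0,8,72],[-0.05,0.15,0,8,72],[-0.07,0.2,0,8,72],[-0.08,0.24,0,8,72],[-0.08,0.24,0,8,72],[-0.08,0.24,0,8,72]]'
cat >> h.py <<'E'
def dialview(p,T,c,name,S=6):
    # ortho warp of dial at z=62: up = +y world, right=+x; S px/mm
    n=np.arange(-55,55,1/S); X,Y=np.meshgrid(n,-n); P=np.stack([c[0]+X,c[1]+Y,np.full_like(X,61.5)],-1)
    uv=proj(p,P.reshape(-1,3),T).reshape(*X.shape,2).astype(np.float32)
    im=cv2.remap(p['image'],uv[...,0],uv[...,1],cv2.INTER_CUBIC); cv2.imwrite(name,im[:,:,::-1]); return im
def needle(p,T,c):
    g=cv2.cvtColor(dialview(p,T,c,'pics/dv.png'),cv2.COLOR_RGB2GRAY).astype(float); h=g.shape[0]/2
    th=np.radians(np.arange(-20,220,.5)); rr=np.arange(12,34,.5)[:,None]*6
    # angle 0 at -x (left), clockwise: 90deg -> up
    v=cv2.remap(g.astype(np.float32),(h-rr*np.cos(th)).astype(np.float32),(h-rr*np.sin(th)).astype(np.float32),1).mean(0)
    return th[v.argmin()],v.min()
E
python3 - <<'E'
from h import *
s=r.sense();print(np.round(s['tool_pos'],2),np.round(s['ft_force'],2))
for n in('top','scene'):
    q=r.snapshot(n);T=camT(q);d=r.pinpoint(q,'dial')[0]['uv'];c=ray(q,d,61,T);print(n,d,c,needle(q,T,c),needle(q,T,c+[2,0,0]),needle(q,T,c-[2,0,0]))
    d=[x for x in r.pinpoint(q,'nut_a')];print([(np.round(x['uv']),round(x['conf'],2)) for x in d])
    cv2.imwrite(f'pics/{n}8.png',q['image'][:,:,::-1])
a=cv2.resize(cv2.imread('pics/top8.png')[140:220,120:240],(400,300),interpolation=3);b=cv2.resize(q['image'][110:210,250:390][:,:,::-1],(400,300),interpolation=3)
cv2.imwrite('pics/v8.png',np.hstack([a,b]))
T0=toolT();p=r.snapshot('wrist');T=camT(p,T0)
for x,y in((475,-116),(609,-204),(498,-226)):
  try: print(np.round(fitnut(p,T,x,y),2))
  except Exception as e: print(e)
E
```

```text
time: 12.7
tool_pos: [585.8, 123.8, 217.7]
tcp_rot: [179.9, -0.7, 0.3]
ft_force: [-0.2, 0.4, 0.1]
finger_gap: 61.3
time: 13.4
tool_pos: [506.8, -118.0, 217.2]
tcp_rot: [-179.9, -0.8, -7.9]
ft_force: [0.3, 0.3, -0.1]
finger_gap: 61.6
[ 506.75 -117.95  217.21] [ 0.35  0.28 -0.11]
top [149.7, 181.3] [586.69378004 257.54174754  61.        ] (np.float64(0.7330382858376184), np.float32(101.31831)) (np.float64(0.6719517620178169), np.float32(108.16724)) (np.float64(0.7941248096574199), np.float32(96.36142))
[(array([194., 182.]), 0.67), (array([336., 221.]), 0.59), (array([249., 168.]), 0.58), (array([296., 230.]), 0.48)]
scene [347.8, 170.0] [589.26585022 261.22043036  61.        ] (np.float64(0.2007128639793479), np.float32(141.083)) (np.float64(0.15707963267948966), np.float32(135.7627)) (np.float64(0.41015237421866746), np.float32(141.273))
[(array([307., 190.]), 0.77), (array([266., 238.]), 0.65), (array([191., 216.]), 0.63), (array([216., 302.]), 0.58), (array([153., 241.]), 0.54), (array([181., 269.]), 0.52)]
[ 475.51 -116.46    8.6     0.96]
[ 609.1  -204.26   22.51    0.8 ]
[ 499.03 -226.38  -27.78    0.94]
```

View pics/v8.png

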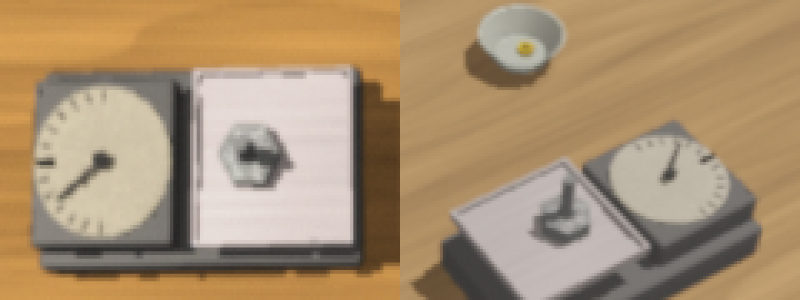

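Nut 1 lies around the pin, and the needle is at about 0.8 rad, so three nuts should be needed. Next is nut A at (475.5,-116.4).

```bash
python3 -c "
from h import *
print(totool([475.5,-116.4,110]),r.sense()['tool_pos'])"
python3 -m jog '[[-0.01,0,0.02,8.5,72],[-0.02,0,0.05,17,72],[-0.0312,0.003,0.08,25.5,72],[-0.0312,0.003,0.107,34,72],[-0.0312,0.003,0.107,42.5,72],[-0.0312,0.003,0.107,43.5,72],[-0.0312,0.003,0.107,43.5,72]]'
python3 - <<'E'
from h import *
T0=toolT();p=r.snapshot('wrist');T=camT(p,T0)
f=fitnut(p,T,475.5,-116.4);print(np.round(f,2),toolT()[:3,3],r.sense()['tcp_rot'],totool([f[0],f[1],30]))
E
```

```text
[-0.0327  0.0052  0.1063] [ 507.27981697 -115.45633074  216.72816342]
time: 14.45
tool_pos: [477.9, -114.1, 109.9]
tcp_rot: [-179.4, -0.5, -50.9]
ft_force: [0.3, -0.4, 1.0]
finger_gap: 61.3
[ 475.34 -116.19    9.06    0.97] [ 478.11297926 -114.25981636  110.22128037] [-179.42503336   -0.55471284  -50.84228732] [-0.001   0.0042  0.0802]
```

```bash
python3 -m jog '[[-0.001,0.004,0.03,0,72],[-0.001,0.0042,0.06,0,72],[-0.001,0.0042,0.08,0,72],[-0.001,0.0042,0.08,0,72],[-0.001,0.0042,0.08,0,20],[-0.001,0.0042,0.08,0,20],[-0.001,0.0042,0.08,0,20],[-0.001,0.0042,0.08,0,72]]' 40 && python3 -m jog '[[0,0,0,0,72],[0,0,0,-8.5,72],[0,0,0,-17,72],[0,0,0,-25.5,72],[0,0,0,-34,72],[0,0,0,-42.5,72],[0,0,0,-51,72],[0,0,0,-59.5,72]]' && python3 -m jog '[[0,0,0,-1,72],[0,0,0,-1,20],[0,0,0,-1,20],[0,0,0,-1,20],[0,0,0,-1,20]]' 60
```

```text
time: 15.3
tool_pos: [476.4, -116.6, 31.6]
tcp_rot: [-179.4, -0.7, -50.8]
ft_force: [-0.2, 0.3, 0.5]
finger_gap: 51.7
time: 16.1
tool_pos: [476.6, -116.7, 31.8]
tcp_rot: [179.7, -0.9, 9.0]
ft_force: [0.3, 0.2, -0.1]
finger_gap: 61.5
time: 16.6
tool_pos: [477.0, -116.8, 32.4]
tcp_rot: [179.7, -1.0, 9.9]
ft_force: [-2.0, 1.3, 6.2]
finger_gap: 37.8
```

```bash
python3 -m jog '[[0,0,-0.03,0,20],[0,0,-0.07,0,20],[0,0,-0.12,0,20],[0,0,-0.17,5,20],[0,0,-0.18,9.7,20],[0,0,-0.18,9.7,20],[0,0,-0.18,9.7,20]]'
python3 -c "
from h import *
print(totool([584.3,100,200]),totool([584.3,141.6,180]),r.sense()['tcp_rot'],r.sense()['tool_pos'])
p=r.snapshot('wrist');cv2.imwrite('pics/w9.png',p['image'][:,:,::-1])"
```

```text
time: 17.3
tool_pos: [473.3, -116.2, 211.2]
tcp_rot: [179.9, -0.9, 0.3]
ft_force: [-0.3, 0.4, -0.6]
finger_gap: 37.4
[ 0.1118 -0.2157  0.0125] [ 0.1117 -0.2573  0.0325] [179.88396381  -0.91328674   0.25551154] [ 473.27657399 -116.17938761  211.20028768]
```

```bash
python3 -m jog '[[0.02,-0.04,0,0,20],[0.04,-0.08,0,0,20],[0.06,-0.12,0,0,20],[0.08,-0.16,0.0,0,20],[0.1,-0.2,0.01,0,20],[0.111,-0.24,0.02,0,20],[0.1115,-0.256,0.032,0,20],[0.1115,-0.256,0.032,0,20]]' && python3 -m jog '[[0,0,0,0,20],[0,0,0,0,20],[0,0,0,0,20]]'
python3 - <<'E'
from h import *
s=r.sense();p=r.snapshot('wrist');q=r.snapshot('scene');print(np.round(s['tool_pos'],2),np.round(s['tcp_rot'],2),totool([584.3,141.6,160]))
a=cv2.resize(p['image'][180:300,190:320][:,:,::-1],(433,400),interpolation=0);b=cv2.resize(q['image'][110:210,270:390][:,:,::-1],(480,400),interpolation=3)
cv2.imwrite('pics/v9.png',np.hstack([a[:,:400],b[:,:400]]))
cv2.imwrite('pics/s9.png',q['image'][:,:,::-1])
E
```

```text
time: 18.15
tool_pos: [580.8, 142.3, 174.4]
tcp_rot: [179.9, -0.4, 0.5]
ft_force: [-1.0, -0.6, -1.3]
finger_gap: 37.7
time: 18.45
tool_pos: [580.7, 141.1, 174.4]
tcp_rot: [179.9, -0.4, 0.4]
ft_force: [0.4, -0.1, 0.0]
finger_gap: 37.7
[580.65 141.06 174.37] [179.86  -0.35   0.41] [ 0.0031 -0.0003  0.015 ]
```

View pics/v9.png

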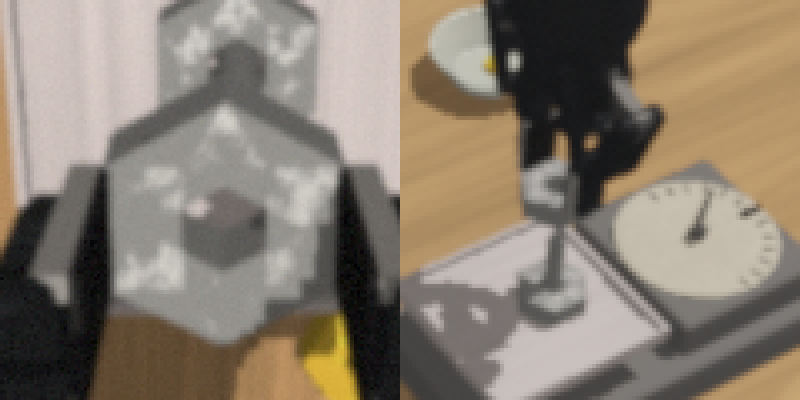

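```bash
python3 -m jog '[[0.0034,-0.0005,0,0,20],[0.0034,-0.0005,0.008,0,20],[0.0034,-0.0005,0.016,0,20],[0.0034,-0.0005,0.016,0,20],[0.0034,-0.0005,0.016,0,20]]'
python3 -c "
from h import *
r.snapshot('wrist')
print(totool([584.1,141.6,134]),r.sense()['tool_pos'],r.sense()['tcp_rot'])"
```

```text
time: 19.05
tool_pos: [584.1, 141.7, 158.1]
tcp_rot: [179.9, -0.3, 0.4]
ft_force: [-0.1, -0.6, -1.2]
finger_gap: 37.7
[-0.0004  0.0002  0.0246] [584.36391567 141.82315278 158.65161796] [179.87015366  -0.38074845   0.41819324]
```

```bash
python3 -m jog '[[-0.0004,0.0002,0.005,0,20],[-0.0004,0.0002,0.010,0,20],[-0.0004,0.0002,0.015,0,20],[-0.0004,0.0002,0.02,0,20],[-0.0004,0.0002,0.025,0,20],[-0.0004,0.0002,0.025,0,20]]'
python3 - <<'E'
from h import *
s=r.sense();p=r.snapshot('wrist');q=r.snapshot('scene');print(np.round(s['tool_pos'],2),np.round(s['ft_force'],2))
d=cv2.absdiff(q['image'],cv2.imread('pics/s9.png')[:,:,::-1]).max(2);print((d[150:175,333:352]>40).sum())
# compare hole region with v7 (pin in hole)
a=cv2.resize(p['image'][180:300,190:320][:,:,::-1],(433,400),interpolation=0)[:,:400]
v7=cv2.imread('pics/v7.png')[:,:400];v9=cv2.imread('pics/v9.png')[:,:400]
sl=np.s_[185:270,180:270]
f=lambda x:cv2.GaussianBlur(x[sl],(0,0),4).astype(float)
print(abs(f(a)-f(v7)).mean(),abs(f(a)-f(v9)).mean(),abs(f(v7)-f(v9)).mean())
cv2.imwrite('pics/p10.png',a)
g=cv2.cvtColor(a,cv2.COLOR_BGR2GRAY);print(g[185:272:7,180:272:7])
E
```

```text
time: 19.7
tool_pos: [583.4, 141.4, 132.4]
tcp_rot: [179.9, -0.3, 0.4]
ft_force: [0.3, -0.0, -1.7]
finger_gap: 37.8
[583.44 141.45 132.39] [ 0.3  -0.03 -1.73]
10
5.619346405228758 24.440610021786494 22.153464052287582
[[153 149 145 146 148 154 160 156 156 148 147 146 161 190]
 [148 147 146 143 135 118 103  92 115 140 147 148 168 197]
 [147 143 133 115  96  89  98  93  98 113 130 144 165 198]
 [140 122  95  78  88 103 125 127 127 120 101 106 150 193]
 [125  98  78  83 118 137 141 141 140 143 124  92 112 172]
 [123  97  88 123 142 145 143 145 144 145 143 129 107 142]
 [119  96  94 135 143 144 145 144 143 147 145 138 115 142]
 [123  96 108 138 146 143 146 142 145 145 145 140 124 144]
 [124  92 102 133 144 144 144 144 147 143 145 138 124 144]
 [127  97  93 115 141 142 143 142 142 146 140 122 123 148]
 [142 124 109 106 126 138 143 144 143 144 127 128 140 148]
 [145 144 136 126 115 115 116 123 131 133 142 145 162 165]
 [147 149 143 142 138 128 111 113 135 143 146 148 173 193]]
```

The pin is in the hole: the image patch matches the first insertion and the needle is unmoved. Lowering and releasing.

```bash
python3 -m jog '[[0.0006,0,0.005,0,20],[0.0006,0,0.010,0,20],[0.0006,0,0.015,0,20],[0.0006,0,0.02,0,20],[0.0006,0,0.0215,0,20],[0.0006,0,0.0215,0,20],[0.0006,0,0.0215,0,72],[0.0006,0,0.0215,0,72]]' && python3 -m jog '[[0,0,0,0,72],[0,0,-0.03,0,72],[0,0,-0.07,0,72],[0,0,-0.1,0,72],[0,0.02,-0.11,0,72],[0,0.07,-0.11,0,72],[0,0.12,-0.11,0,72],[0,0.15,-0.11,0,72]]' 
python3 - <<'E'
from h import *
s=r.sense();print(np.round(s['tool_pos'],2),np.round(s['ft_force'],2))
q=r.snapshot('top');T=camT(q)
for c in((584.5,258),(586.7,257.5),(585,253)):print(needle(q,T,np.array([*c,61])))
q0=dict(q);q0['image']=cv2.imread('pics/top8.png')[:,:,::-1].copy();print('ref8',[needle(q0,T,np.array([*c,61])) for c in((584.5,258),(586.7,257.5),(585,253))])
q0['image']=cv2.imread('pics/top0.png')[:,:,::-1].copy();print('ref0',[needle(q0,T,np.array([*c,61])) for c in((584.5,258),(586.7,257.5),(585,253))])
w=r.snapshot('scene')
a=cv2.resize(q['image'][140:220,120:240][:,:,::-1],(400,300),interpolation=3);b=cv2.resize(w['image'][110:210,250:390][:,:,::-1],(400,300),interpolation=3)
cv2.imwrite('pics/v11.png',np.hstack([a,b]))
T0=toolT();p=r.snapshot('wrist');T=camT(p,T0);print(T0[:3,3])
for x,y in((609,-204),(498.5,-226)): print(np.round(fitnut(p,T,x,y),2))
E
```

```text
time: 20.6
tool_pos: [585.2, 141.6, 112.6]
tcp_rot: [179.9, -0.4, 0.4]
ft_force: [-0.7, 0.2, 1.0]
finger_gap: 61.4
time: 21.4
tool_pos: [585.5, -11.2, 223.6]
tcp_rot: [179.8, -0.5, 0.4]
ft_force: [1.6, 0.2, -0.4]
finger_gap: 61.7
[585.49 -11.16 223.63] [ 1.64  0.15 -0.39]
(np.float64(1.3788101090755203), np.float32(118.92834))
(np.float64(1.2915436464758039), np.float32(124.035))
(np.float64(1.387536755335492), np.float32(114.59997))
ref8 [(np.float64(0.7853981633974483), np.float32(96.78891)), (np.float64(0.7330382858376184), np.float32(101.196)), (np.float64(0.8988445647770797), np.float32(94.8978))]
ref0 [(np.float64(0.2007128639793479), np.float32(88.79221)), (np.float64(0.19198621771937624), np.float32(87.143425)), (np.float64(0.3839724354387525), np.float32(86.02963))]
[585.60035349 -12.21253776 223.44449485]
[ 609.63 -204.07   24.09    0.93]
[ 491.84 -227.17   13.99    0.75]
```

View pics/v11.png

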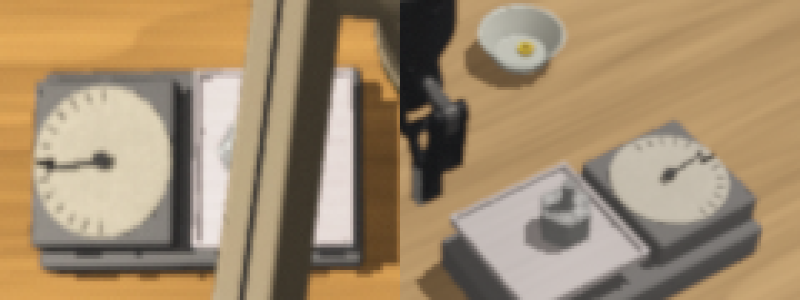

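Top view: two nuts are stacked on the pin, and the needle tip at (50,164) is just short of or at the mark (45,162). That is close, so I'll read the dial from above.

```bash
python3 -m jog '[[0,-0.045,0,0,72],[0,-0.09,0,0,72],[0,-0.135,0,0,72],[0,-0.165,0,0,72],[0,-0.165,0,0,72],[0,-0.165,0,0,72]]'
python3 - <<'E'
from h import *
T0=toolT();p=r.snapshot('wrist');T=camT(p,T0)
d=r.pinpoint(p,'dial')[0];c=ray(p,d['uv'],61,T);print(d,c)
im=dialview(p,T,c,'pics/v12.png',5);
print(needle(p,T,c))
E
```

```text
time: 22.15
tool_pos: [584.6, 156.6, 223.0]
tcp_rot: [179.9, -0.5, 0.4]
ft_force: [-0.9, -0.1, -0.3]
finger_gap: 61.6
{'uv': [251.1, 80.4], 'conf': 0.97} [580.1753495  255.39392549  61.        ]
(np.float64(1.5184364492350666), np.float32(93.29681))
```

View pics/v12.png

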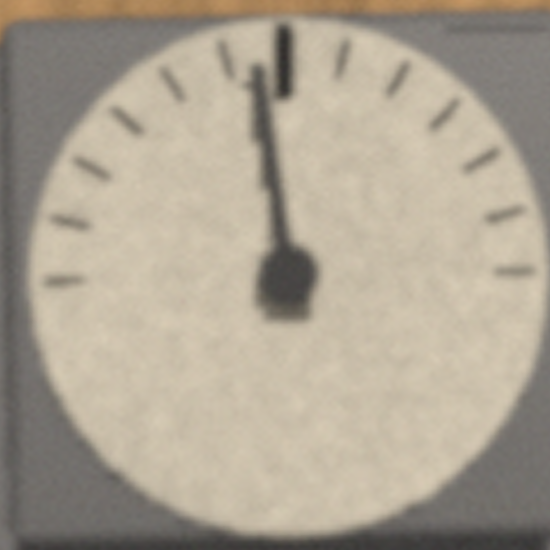

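The needle reads about 7° short of the mark, roughly 1.44 rad. The mark isn't reached, so a third nut is needed. That used the twelfth picture; from here I check numerically.

```bash
python3 -m jog '[[0.003,0.045,0,0,72],[0.006,0.09,0,0,72],[0.009,0.135,0,0,72],[0.012,0.18,0,0,72],[0.015,0.225,0,0,72],[0.018,0.27,0,0,72],[0.021,0.315,0,0,72],[0.022,0.345,0,0,72]]' && python3 -m jog '[[0.002,0.015,0.03,8.5,72],[0.002,0.015,0.06,17,72],[0.002,0.015,0.09,25.5,72],[0.002,0.015,0.112,34,72],[0.002,0.015,0.112,36,72],[0.002,0.015,0.112,36,72]]'
python3 - <<'E'
from h import *
T0=toolT();p=r.snapshot('wrist');T=camT(p,T0)
f=fitnut(p,T,609.5,-204);print(np.round(f,2),toolT()[:3,3],r.sense()['tcp_rot'],totool([f[0],f[1],30]))
E
```

```text
time: 23.05
tool_pos: [607.5, -194.7, 224.2]
tcp_rot: [179.8, -0.5, 0.0]
ft_force: [-0.2, 0.4, 1.3]
finger_gap: 61.2
time: 23.65
tool_pos: [609.1, -211.0, 111.0]
tcp_rot: [-179.9, -0.4, -36.1]
ft_force: [0.0, -0.5, -0.6]
finger_gap: 61.8
[ 609.58 -204.04   25.41    0.97] [ 609.92818116 -211.10802631  112.20014645] [-179.89374482   -0.48823597  -35.99113672] [-0.0051 -0.0054  0.0822]
```

```bash
python3 -m jog '[[-0.005,-0.0054,0.03,0,72],[-0.005,-0.0054,0.06,0,72],[-0.005,-0.0054,0.082,-1,72],[-0.005,-0.0054,0.082,-1,72],[-0.005,-0.0054,0.082,-1,20],[-0.005,-0.0054,0.082,-1,20],[-0.005,-0.0054,0.082,-1,20],[-0.005,-0.0054,0.082,-1,72]]' 40 && python3 -m jog '[[0,0,0,0,72],[0,0,0,-8.5,72],[0,0,0,-17,72],[0,0,0,-25.5,72],[0,0,0,-34,72],[0,0,0,-42.5,72],[0,0,0,-51,72],[0,0,0,-59.5,72]]' && python3 -m jog '[[0,0,0,-0.5,72],[0,0,0,-0.5,20],[0,0,0,-0.5,20],[0,0,0,-0.5,20],[0,0,0,-0.5,20]]' 60
```

```text
time: 24.5
tool_pos: [610.8, -204.6, 31.9]
tcp_rot: [-179.9, -0.6, -35.0]
ft_force: [0.0, -0.6, 0.1]
finger_gap: 52.0
time: 25.3
tool_pos: [611.0, -204.6, 32.3]
tcp_rot: [179.5, -0.5, 24.9]
ft_force: [-0.1, 1.1, -0.4]
finger_gap: 61.6
time: 25.8
tool_pos: [611.4, -204.8, 32.9]
tcp_rot: [179.4, -0.5, 25.3]
ft_force: [-0.5, -0.4, 4.5]
finger_gap: 37.7
```

```bash
python3 -m jog '[[0,0,-0.03,0,20],[0,0,-0.07,0,20],[0,0,-0.12,8,20],[0,0,-0.17,16,20],[0,0,-0.18,25,20],[0,0,-0.18,25,20],[0,0,-0.18,25,20]]'
python3 -c "
from h import *
print(totool([584.3,141.6,180]),r.sense()['tcp_rot'],r.sense()['tool_pos'])"
```

```text
time: 26.5
tool_pos: [608.6, -203.6, 211.2]
tcp_rot: [179.7, -0.6, 0.5]
ft_force: [-0.4, 0.9, -3.2]
finger_gap: 37.3
[-0.0217 -0.3455  0.0295] [179.74929838  -0.56412605   0.47278882] [ 608.58212528 -203.60059085  211.20947171]
```

```bash
python3 -m jog '[[-0.003,-0.048,0,0,20],[-0.006,-0.096,0,0,20],[-0.009,-0.144,0,0,20],[-0.012,-0.19,0,0,20],[-0.015,-0.235,0,0,20],[-0.018,-0.275,0.01,0,20],[-0.02,-0.315,0.02,0,20],[-0.0217,-0.3445,0.03,0,20]]' && python3 -m jog '[[0,-0.001,0,0,20],[0,-0.001,0,0,20],[0,-0.001,0,0,20],[0,-0.001,0,0,20]]'
cat >> h.py <<'E'
def handcheck():
    s=r.sense();p=r.snapshot('wrist');a=cv2.resize(p['image'][180:300,190:320][:,:,::-1],(433,400),interpolation=0)[:,:400]
    g=lambda x:cv2.cvtColor(x,cv2.COLOR_BGR2GRAY)
    out=[]
    for n in('v9','v7'):
        t=g(cv2.imread(f'pics/{n}.png')[:,:400]); t=t[95:355,100:350] 
        e=lambda x:cv2.GaussianBlur(cv2.Canny(cv2.GaussianBlur(x,(0,0),3),20,50),(0,0),4)
        m=cv2.matchTemplate(e(cv2.copyMakeBorder(g(a),30,30,30,30,1)),e(t),cv2.TM_CCOEFF_NORMED);_,v,_,l=cv2.minMaxLoc(m);out.append((n,round(v,2),((l[0]-130)/3.33,(l[1]-125)/3.33)))
    print('shift px',out); return p,a,s
E
python3 - <<'E'
from h import *
p,a,s=handcheck();q=r.snapshot('scene');cv2.imwrite('pics/s12.png',q['image'][:,:,::-1]);cv2.imwrite('pics/p12.png',a)
print(np.round(s['tool_pos'],2),np.round(s['tcp_rot'],2),totool([584.0,141.5,155]))
g=cv2.cvtColor(a,cv2.COLOR_BGR2GRAY);print(g[185:272:7,180:272:7])
v=cv2.cvtColor(cv2.imread('pics/v9.png')[:,:400],cv2.COLOR_BGR2GRAY);print(v[185:272:7,180:272:7])
E
```

```text
time: 27.3
tool_pos: [582.1, 142.8, 175.7]
tcp_rot: [179.7, -0.3, 0.8]
ft_force: [0.9, -0.5, -1.4]
finger_gap: 37.7
time: 27.7
tool_pos: [582.2, 142.6, 175.4]
tcp_rot: [179.7, -0.2, 0.7]
ft_force: [-0.1, -0.5, -1.2]
finger_gap: 37.8
shift px [('v9', 0.77, (0.0, -0.6006006006006006)), ('v7', 0.65, (0.0, 0.0))]
[582.19 142.56 175.45] [179.71  -0.25   0.73] [0.0014 0.0011 0.021 ]
[[146 146 147 144 150 144 134 140 145 146 147 147 167 199]
 [146 146 150 151 141 124 116 116 127 138 146 149 167 196]
 [146 149 161 173 169 115 107 109 110 116 134 144 158 187]
 [141 167 185 185 175 116 106 107 107 107 111 119 140 171]
 [125 143 146 130 129 108 108 111 107 106 103  85 108 158]
 [120  98 102  96 102 100 103 104 101  94  85  68 104 142]
 [118  99  95  95  96 100 100  96  92  88  85  71 108 146]
 [120  97  95  96  98  96  94  89  89  92  89  76 107 141]
 [124  99  94  97  95  97  95  92  91  92  90  76 110 150]
 [143 105  98  95  95  94  95  93  91  88  92  96 132 174]
 [167 137 117 104  98  96  96  92  91  94 110 131 173 190]
 [173 149 141 134 117 106 100  94 106 124 143 144 164 166]
 [178 149 144 145 143 137 120 124 137 147 144 142 154 156]]
[[161 147 148 148 145 148 145 140 145 148 148 145 146 145]
 [170 150 147 148 140 126 114 117 128 142 148 147 145 150]
 [175 149 157 159 125 107 109 107 111 118 139 142 153 168]
 [168 172 189 189 157 113 105 106 110 109 112 124 146 175]
 [143 162 185 178 130 111 109 111 107 107 101  91 110 158]
 [122  99 101 105 101 104 103 107 103  97  77  62 100 145]
 [122  98  93  94  98  97 102  97  92  93  77  74 102 145]
 [122  96  96  94  96  97  96  92  94  92  89  89 110 143]
 [124  99  97  94  97  97  93  90  94  91  91  94 114 144]
 [140 100  98  96  96  96  93  91  90  94  88  95 123 147]
 [170 132 112 100  97  98  94  92  95  93 106 126 152 173]
 [180 147 136 125 108 100  95  92  98 117 140 147 160 179]
 [187 149 146 146 139 127 108 117 134 144 146 148 158 182]]
```

```bash
python3 -m jog '[[0.0017,0.0009,0,0,20],[0.0017,0.0009,0.01,0,20],[0.0017,0.0009,0.02,0,20],[0.0017,0.0009,0.02,0,20],[0.0017,0.0009,0.02,0,20],[0.0017,0.0009,0.02,0,20]]'
python3 -c "
from h import *
r.snapshot('wrist')
print(totool([584.1,141.5,128]),r.sense()['tool_pos'],r.sense()['tcp_rot'])"
```

```text
time: 28.4
tool_pos: [584.3, 141.8, 156.1]
tcp_rot: [179.7, -0.3, 0.7]
ft_force: [0.1, 0.0, -1.3]
finger_gap: 37.7
[-0.0006  0.0002  0.0283] [584.485386   141.865192   156.33910097] [179.73378485  -0.3324067    0.71493483]
```

```bash
python3 -m jog '[[-0.0003,0.0002,0.005,0,20],[-0.0003,0.0002,0.010,0,20],[-0.0003,0.0002,0.015,0,20],[-0.0003,0.0002,0.02,0,20],[-0.0003,0.0002,0.025,0,20],[-0.0003,0.0002,0.028,0,20],[-0.0003,0.0002,0.028,0,20]]'
python3 - <<'E'
from h import *
s=r.sense();p,a,s=handcheck();q=r.snapshot('scene');print(np.round(s['tool_pos'],2),np.round(s['ft_force'],2))
d=cv2.absdiff(q['image'],cv2.imread('pics/s12.png')[:,:,::-1]).max(2);print((d[150:175,333:358]>40).sum())
v7=cv2.imread('pics/v7.png')[:,:400];v9=cv2.imread('pics/v9.png')[:,:400]
sl=np.s_[185:270,180:270]
f=lambda x:cv2.GaussianBlur(x[sl],(0,0),4).astype(float)
print(abs(f(a)-f(v7)).mean(),abs(f(a)-f(v9)).mean())
g=cv2.cvtColor(a,cv2.COLOR_BGR2GRAY);print(g[185:272:7,180:272:7])
E
```

```text
time: 29.15
tool_pos: [583.9, 141.4, 127.5]
tcp_rot: [179.7, -0.3, 0.7]
ft_force: [-0.1, 0.4, -1.8]
finger_gap: 37.6
shift px [('v9', 0.55, (0.0, -0.9009009009009009)), ('v7', 0.69, (-0.3003003003003003, -0.3003003003003003))]
[583.88 141.45 127.55] [-0.12  0.41 -1.81]
10
4.796732026143791 23.843529411764706
[[155 146 147 148 144 147 149 150 150 147 146 150 166 193]
 [160 145 146 142 131 116 105 110 117 136 147 149 154 166]
 [174 146 136 115  95  97  99 105 104 105 127 141 157 167]
 [167 119  89  83  96 115 126 131 126 114  94 100 151 192]
 [126  87  72  97 131 142 143 145 148 140 111  83 113 164]
 [120  88  91 136 143 143 146 148 145 145 144 111 109 146]
 [120  90 113 141 141 143 144 144 143 147 144 125 111 145]
 [123  96 114 143 143 147 144 144 144 145 143 132 112 143]
 [125  94 107 138 145 144 143 145 146 145 142 121 113 151]
 [129 104  91 122 141 144 142 143 146 143 135 109 127 161]
 [142 132 107 104 128 140 144 144 144 138 126 133 147 155]
 [148 145 143 134 121 118 126 129 127 131 142 149 159 164]
 [160 149 149 145 145 138 124 124 138 142 147 149 171 178]]
```

```bash
python3 -m jog '[[0,0,0.004,0,20],[0,0,0.007,0,20],[0,0,0.007,0,20],[0,0,0.007,0,72],[0,0,0.007,0,72],[0,0,0.007,0,72],[0,0,-0.03,0,72],[0,0,-0.07,0,72]]' && python3 -m jog '[[0,0,-0.025,0,72],[0,0.02,-0.03,0,72],[0,0.02,-0.03,0,72],[0,0.02,-0.03,0,72],[0,0.02,-0.03,0,72]]'
python3 - <<'E'
from h import *
s=r.sense();print(np.round(s['tool_pos'],2),np.round(s['ft_force'],2))
T0=toolT();p=r.snapshot('wrist');T=camT(p,T0)
d=r.pinpoint(p,'dial')[0];c=ray(p,d['uv'],61,T);print(d,c,needle(p,T,c))
cv2.imwrite('pics/end.png',p['image'][:,:,::-1])
for z in(50.6,0,):print([ (np.round(x['uv']),round(x['conf'],2),ray(p,x['uv'],z+(28 if z else 3),T).round(1)) for x in r.pinpoint(p,'nut_a')][:7])
print(np.round(fitnut(p,T,584.6,142.5,56.6+28),2))
q=r.snapshot('top');print([(np.round(x['uv']),round(x['conf'],2)) for x in r.pinpoint(q,'nut_a')])
E
```

```text
time: 30.05
tool_pos: [582.5, 141.6, 197.3]
tcp_rot: [179.7, -0.1, 0.7]
ft_force: [0.1, -0.0, 0.0]
finger_gap: 61.8
time: 30.55
tool_pos: [582.2, 122.1, 226.4]
tcp_rot: [179.7, 0.0, 0.7]
ft_force: [0.7, 0.3, -0.5]
finger_gap: 61.5
[582.21 122.13 226.39] [ 0.73  0.26 -0.48]
{'uv': [258.7, 44.1], 'conf': 0.91} [582.80163363 252.92194185  61.        ] (np.float64(1.9373154697137058), np.float32(84.33432))
[(array([257., 169.]), 0.92, array([583.2, 136.5,  78.6])), (array([293., 249.]), 0.8, array([623.5,  47. ,  78.6])), (array([257., 158.]), 0.45, array([582.9, 148. ,  78.6])), (array([109., 235.]), 0.35, array([422.2,  61. ,  78.6]))]
[(array([257., 169.]), 0.92, array([583.6, 118.8,   3. ])), (array([293., 249.]), 0.8, array([635.2,   4.1,   3. ])), (array([257., 158.]), 0.45, array([583.3, 133.6,   3. ])), (array([109., 235.]), 0.35, array([377.2,  22. ,   3. ]))]
[ 5.8594e+02  1.5039e+02 -4.6600e+00  5.0000e-01]
[(array([337., 222.]), 0.74), (array([249., 170.]), 0.66), (array([317., 139.]), 0.45)]
```

```bash
python3 - <<'E'
from h import *
T0=toolT();p=r.snapshot('wrist');T=camT(p,T0);f=57.3
d=r.pinpoint(p,'dial')[0];print(needle(p,T,ray(p,d['uv'],61,T)))
e=cv2.distanceTransform(255-cv2.Canny(p['image'],40,100),2,3)
for z in(14,28,42,48,54):  # chamfer distance of top hexagon outline at height z over tray floor
    def c(v):
        a=np.radians(v[2]*3+60*np.arange(7));P=np.stack([v[0]+23.1*np.cos(a),v[1]+23.1*np.sin(a),0*a+f+z],1)
        P=np.vstack([P[i]+(P[i+1]-P[i])*t for i in range(6) for t in np.linspace(0,1,12)]);u=proj(p,P,T)
        return cv2.remap(e,u[:,0:1].astype(np.float32),u[:,1:].astype(np.float32),1).mean()
    b=min((minimize(c,[584.5,142,a],method='Nelder-Mead',options=dict(initial_simplex=[[584.5,142,a],[587,142,a],[584.5,145,a],[584.5,142,a+4]])) for a in(0,10)),key=lambda b:b.fun);print(z,b.x.round(1),round(b.fun,2))
E
```

```text
(np.float64(2.199114857512855), np.float32(117.75366))
14 [586.2 143.5  12.5] 0.79
28 [585.  145.    9.5] 0.65
42 [584.6 141.4   9.9] 0.33
48 [584.5 142.4   9.2] 0.62
54 [584.4 143.   10.6] 0.89
```

```bash
python3 -m jog '[[0,-0.02,0,0,72],[0,-0.035,0,0,72],[0,-0.035,0,0,72],[0,-0.035,0,0,72],[0,-0.035,0,0,72]]' 
python3 - <<'E'
from h import *
for i in range(3):
    T0=toolT();p=r.snapshot('wrist');T=camT(p,T0);c=np.array([584,256,61.])
    for k in range(2):
        im=dialview(p,T,c,'pics/dv.png');hsv=cv2.cvtColor(im,cv2.COLOR_RGB2HSV);m=((hsv[:,:,1]>28)&(hsv[:,:,2]>150)).astype(np.uint8)
        m=cv2.morphologyEx(m,cv2.MORPH_OPEN,np.ones((9,9)));n,l,st,_=cv2.connectedComponentsWithStats(m);k_=1+st[1:,4].argmax()
        (x,y),R=cv2.minEnclosingCircle(np.argwhere(l==k_)[:,::-1].astype(np.float32));h=im.shape[0]/2
        if 45<R/6<58: c=c+[(x-h)/6,-(y-h)/6,0]
    print(c.round(1),R/6,needle(p,T,c))
s=r.sense();print(s['tool_pos'],s['ft_force'])
E
```

```text
time: 31.45
tool_pos: [582.2, 156.6, 226.9]
tcp_rot: [179.7, -0.1, 0.7]
ft_force: [-0.8, 0.5, -0.7]
finger_gap: 61.4
[584. 256.  61.] 67.87082417805989 (np.float64(1.9460421159736774), np.float32(85.41491))
[584. 256.  61.] 67.89660135904948 (np.float64(1.9460421159736774), np.float32(86.022194))
[584. 256.  61.] 67.85267639160156 (np.float64(1.9460421159736774), np.float32(85.62656))
[582.25372477 156.41815455 227.00200557] [ 0.20627902 -1.03265986  0.01058635]
```

```bash
python3 -c "
from bench import r
print(r.hand_in(), r.sense()['time'])"
```

```text
the job is handed in; nothing more can be done
the job is handed in; nothing more can be done
```

I put three nuts over the pin one at a time, each let go flat, and left the fourth on the mat. I handed in at about 31.6 s of the 72 s allowed, with no verdict reported.

- **Why three:** with two nuts on, a close view of the dial showed the needle about 7° short of the mark, roughly 1.44 rad. I then added the third.
- **Final needle reading:** it rested at about 1.95 rad, the same in three pictures. I expected about 2.0.
- **Third nut's position:** the outline of the top nut fitted best at 42 mm above the tray floor (three nuts high), centred on the pin. I saw nuts one and two on the pin in pictures. The third was checked by numbers only, since I had used all 12 viewed pictures.
- **Gentle handling:** wrist force stayed below about 9 N throughout. When I checked each nut on its way down the pin, the needle had not moved, so nothing was pressing on the tray.

**Checks that disagreed:** one needle reading came out at 2.20 rad. I put that down to an off-centre dial estimate, as the repeats agreed on 1.95. My automatic circle fit for the dial centre also failed, so those repeats used a fixed estimated centre. A rougher silhouette fit of the stack failed too, because the bright tray confused it. I did not re-measure the organiser, dish, carabiner or bracket at the end, but the arm never worked near them.

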